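# Proving clamp screws in a gauge nut

### The job

Try the two blue clamp screws from the leaning rack in the hexagonal gauge nut, one at a time: drop the thread in with the wing in line with the white marks, turn it clockwise until it either runs home to the end stop or jams, then turn it back and lift it out. Put a screw that runs home in the green tray and one that jams in the red tray, putting the first away before you try the second. Do not disturb the other things on the bench.

Things in the scene. Friction and masses are not known exactly. Their poses are not given: they have to be found in the camera images.
- screw_a: blue wing screw, 72 mm long, 60 g; one of the two has a bad thread, which cannot be seen. Origin: centre of the threaded tip; z from tip to wing. From the tip: steel core 12 mm across (tapered first 4 mm), round blue collar 20 mm across at 30-38 mm, wing at 38-72 mm, a flat bar 36 mm long along x, 12 mm thick along y. A half turn about z gives the same screw
- screw_b: blue wing screw, 72 mm long, 60 g; one of the two has a bad thread, which cannot be seen. Origin: centre of the threaded tip; z from tip to wing. From the tip: steel core 12 mm across (tapered first 4 mm), round blue collar 20 mm across at 30-38 mm, wing at 38-72 mm, a flat bar 36 mm long along x, 12 mm thick along y. A half turn about z gives the same screw
- screw_a_grip (a point): point to grip screw_a: middle of the wing, on the axis, 60 mm from the tip. Two opposite thread starts stand out from the core along the screw's x, in line with the wing: a round 5 mm cross pin, its axis 12 mm from the tip, 20 mm long over both ends
- screw_b_grip (a point): the same point on screw_b, whose thread starts are in the same place. At the start each screw stands loosely in a hole of the rack, leaning about 33 degrees (it rests against the hole), its wing in the plane of the lean; pull it out along its own axis
- gauge: fixed gauge nut, upright: bright hexagon 44 mm across flats on a dark 90 x 90 x 5 mm plate; origin on the bore axis at bench level, z up. White marks along its x, both sides, show the two slots where the thread starts drop in: 15.6 mm bore, slots 24 mm over both ends, about 9 mm wide: wing in line with the marks within 12 degrees. Let straight down, a screw stops with its tip 14.5 mm above the bench
- gauge_mouth (a point): centre of the bore at the nut's top face, 39 mm over the bench. Turned clockwise from above, a good screw sinks 3.5 mm per rad after the first 0.3 rad, to a stop at about 1.4 rad, 4 mm down; let it down as it turns (2 mm of play, under 0.1 N m). The bad one drops in alike but jams dead at about 0.5 rad (over 0.25 N m). A turned-in screw cannot be pulled out: turn it back to the marks first
- rack: fixed wooden rack: a 75 x 210 x 46 mm block whose top face is tilted 30 degrees towards the rack's -x (at yaw 0: towards the robot); two round holes 21.5 mm wide, 34 mm deep, square to that face, 110 mm apart along y, hold the screws. Origin under its middle at bench level
- green_tray_in (a point): centre of the inner floor (about 4 mm above the bench) of the fixed green tray, open box 125 x 125 mm outside, 35 mm tall, walls 4 mm: for screws that run home
- red_tray_in (a point): the same for the fixed red tray: for screws that jam
- adapter: bystander: black power adapter brick 100 x 50 x 32 mm, lying loose; origin at the centre of its underside; to be left alone
- matchbox: bystander: small yellow box 54 x 36 x 15 mm, lying loose; origin at the centre of its underside; to be left alone
- screwdriver: bystander: screwdriver lying loose on the bench; to be left alone
- pliers: bystander: red-handled pliers lying loose, 140 mm long; origin at the centre of its underside; to be left alone
- beaker: bystander: empty glass beaker, 60 mm across, 70 mm tall; origin at the centre of its underside; to be left alone
- reagent_jar: bystander: amber glass jar, 56 mm across, 80 mm tall; origin at the centre of its underside; to be left alone
There are look-alikes about, which are no part of the job. Leave any pink look-alike of the screw_b alone.

How it is judged (in metres and radians):
On the way, in this order (a step that is already met when the one before it is completed fails the run):
1. one screw is proved in the gauge nut: screw_a turned over 60 degrees, its tip under 13.5 mm over the bench, or screw_b (it jams) turned over 22 degrees, its tip under 19 mm (((horizontal distance between screw_a and gauge below 0.004 m and z of screw_a in the frame of gauge below 0.0135 m and angle between the x axis of screw_a and the x axis of gauge, either way round above 1.05 rad) or (horizontal distance between screw_b and gauge below 0.004 m and z of screw_b in the frame of gauge below 0.019 m and angle between the x axis of screw_b and the x axis of gauge, either way round above 0.38 rad))), for 0.1 s.
2. with the first screw already in its right tray, the other is proved in the same way ((((horizontal distance between screw_a and gauge below 0.004 m and z of screw_a in the frame of gauge below 0.0135 m and angle between the x axis of screw_a and the x axis of gauge, either way round above 1.05 rad) and (x of screw_b_grip in the frame of red_tray_in between -0.07 and 0.07 m and x of screw_b in the frame of red_tray_in between -0.07 and 0.07 m and y of screw_b_grip in the frame of red_tray_in between -0.07 and 0.07 m and y of screw_b in the frame of red_tray_in between -0.07 and 0.07 m and z of screw_b_grip in the frame of red_tray_in below 0.07 m and height (world z) of screw_b below 0.05 m)) or ((horizontal distance between screw_b and gauge below 0.004 m and z of screw_b in the frame of gauge below 0.019 m and angle between the x axis of screw_b and the x axis of gauge, either way round above 0.38 rad) and (x of screw_a_grip in the frame of green_tray_in between -0.07 and 0.07 m and x of screw_a in the frame of green_tray_in between -0.07 and 0.07 m and y of screw_a_grip in the frame of green_tray_in between -0.07 and 0.07 m and y of screw_a in the frame of green_tray_in between -0.07 and 0.07 m and z of screw_a_grip in the frame of green_tray_in below 0.07 m and height (world z) of screw_a below 0.05 m)))), for 0.1 s.
At the end, for the whole second after the job is handed in: The screw that runs home (screw_a) is in the green tray and the one that jams (screw_b) in the red tray, lying or standing: tip and grip point within 70 mm of the tray's middle along both its axes, grip point under 70 mm over its floor, tip under 50 mm over the bench, slower than 20 mm/s (x of screw_a_grip in the frame of green_tray_in between -0.07 and 0.07 m and x of screw_a in the frame of green_tray_in between -0.07 and 0.07 m and y of screw_a_grip in the frame of green_tray_in between -0.07 and 0.07 m and y of screw_a in the frame of green_tray_in between -0.07 and 0.07 m and z of screw_a_grip in the frame of green_tray_in below 0.07 m and height (world z) of each of screw_a, screw_b below 0.05 m and x of screw_b_grip in the frame of red_tray_in between -0.07 and 0.07 m and x of screw_b in the frame of red_tray_in between -0.07 and 0.07 m and y of screw_b_grip in the frame of red_tray_in between -0.07 and 0.07 m and y of screw_b in the frame of red_tray_in between -0.07 and 0.07 m and z of screw_b_grip in the frame of red_tray_in below 0.07 m and linear speed of each of screw_a, screw_b below 0.02 m/s); the robot touches nothing.
It fails at once if another loose thing on the bench is moved more than 30 mm (distance of any of adapter, matchbox, screwdriver, pliers, beaker, reagent_jar from where it was at the start of the episode above 0.03 m).
It also fails if it takes over 72 s, if anything falls off the work surface, if the arm or the gripper's body presses on something with over 40 N, if the wrist force passes 120 N, or if a joint passes its speed limit or range.

### The arm

A 6-joint arm with a two-finger parallel gripper is mounted at the origin on the work surface. World frame = base frame: x ahead of the robot, y to its left, z up, the work surface at z = 0. Lengths are in mm, angles in rad, forces in N, time in s.
With the tool pointing down it reaches from about 325 to 900 mm from the base axis. Payload 6.1 kg.
Tool frame: the origin (TCP) lies on the centre line of the jaws, within the pads' length; the fingertips stand 19 mm ahead of it and the grasp point (between the pads) is the TCP (manip.tip_reach is the distance from the TCP to the fingertips, in mm); z points along the fingers, x is the direction in which the jaws open and shut, and the axes are right-handed (so a half turn about z gives the same grasp; the last joint's range is limited). The gripper opens to 85 mm and grips with 20 to 120 N. Pads are 22 mm wide; open, the fingers measure 114 mm over their backs; the gripper's body (76 mm by 85 mm) begins 54 mm behind the grasp point. The pads swing forward as they close: fully open they stand 13 mm farther back than shut.
Start: joints at [-0.126, 0.22, 1.526, -0, 1.395, -0.126], TCP at [624.993, -0.003, 250.3] pointing down, gripper open.
Joint ranges: [-2.98, 2.98], [-0.91, 2.08], [0.09, 2.57], [-1.24, 4.39], [0.2, 2.65], [-2.68, 2.68]. Speed limits (rad/s): [2.57, 2.57, 3.01, 3.14, 3.14, 3.14].

### API

Orientations are given as a unit quaternion [x, y, z, w].
In Python, from plant import manip gives the robot as it stands.
- The arm moves only by the tool jog_arm, never from a script. Its argument "steps" is text: rows parted by semicolons, each of 7 numbers parted by spaces: the closure, from -1 (fully open) to 1 (shut), so that 0 is half open, then the shift along the tool's x, y, z in units of 25 mm (1.0 is 25 mm), then the turn, a rotation vector about the tool's x, y, z in units of 0.1 rad (1.0 is 0.1 rad). A call has 1 to 8 rows; each row shifts and turns the commanded pose from where the row before left it, along the tool's axes as they then stand; what a row does not reach is not made up. A row lasts 1/8 s, in which the tool goes at most 62.5 mm and 10.7 degrees, less where a joint would pass 70% of its speed; a pose out of reach is approached as far as the arm can. A call with a number of a shift or a turn outside -1 to 1 is refused whole. A call with a gripper value outside its range is refused whole. The fingers move at their own pace and stop on an object; "newtons" is the grip in N (left out, the last holds). Time passes only in rows, so rows that do not move let the fingers close. It gives the time, the measured TCP pose, the force and the opening at its end, in the units of the state.
- manip.read_state(): the state, without advancing time (a new reading comes with each control period).
- manip.capture(name): name is "scene" or "side" or "wrist"; returns the picture (400x640x3 uint8, red, green, blue); there is no depth.
- manip.calibration(name): a dict with "fx", "fy", "cx", "cy" (pixels), "rvec" (rotation vector, rad) and "tvec" (3), from world to camera coordinates, as OpenCV has them; the wrist camera has in their place "T_tool_cam" (4x4, takes a point from camera to tool coordinates, whose origin is the TCP and whose axes are the tool frame's). Camera axes: x right, y down, z forward; pixel columns grow to the right and rows downward; lengths in mm; the calibration is good to about 2 mm. The wrist camera is an equidistant fisheye: a pixel r from the principal point sees the ray r / f radians off the axis. A picture is of the moment at which its call begins: read the wrist's pose just before it. calibration takes no time and is no camera call.
- manip.hand_in(): hands the job in, once; it reports no verdict.
Trained networks look in the newest picture that a camera, given by its name, has taken for a name from the list of things; names that differ only in an ending like _2 or _b are one class to them, and where a whole thing is asked for, a point or a joint stands for the part that bears it (a point fixed in the world has none). Each returns a list of dicts, best first, with "score" (0 to 1); they miss things now and then, are a little off and sometimes report something else, mostly with a low value. They report only what shows in the picture. A call takes as long as a camera call. They do not tell look-alikes from the thing itself.
- manip.trace(name, camera): "mask" (400x640 bool, what is visible of it) and "bbox" ([left, top, right, bottom] in pixels, round what is visible of it).
The state is a dict: "clock": time; "q": joint angles; "joint_velocities": joint speeds; "joint_efforts": joint torques, N m; "ee_pos": TCP position; "eef_rot": TCP orientation; "wrist_force": force on the tool from outside, world axes, zero at the start; "wrist_torque": the same for the moment, N m; "width": finger opening in mm.
Only numpy, scipy, OpenCV 4.12 (cv2) and the standard library are available. Lean on these libraries where they do the work, as an engineer would, in place of code of your own. Each camera call takes 0.05 s, during which the arm holds its last target. There are 200 camera calls.

## Working session

There is one attempt and no reset: what is moved stays moved. The work goes in short steps, Python scripts to look and compute and a tool call to move; the robot and the scene stay as the last step left them, time stands still between calls to the robot, and variables do not carry over. Pictures are saved under pics/ and viewed, about 8 in all and at most 12, crops included, and the job is handed in when it is done.

Besides the shell and the picture viewer there is one more tool, called after ">>>" as name(argument=value, ...), one argument or row to a line, values as JSON. jog_arm: Moves the arm, as the interface text tells. Its arguments: {"type":"object","properties":{"steps":{"type":"string"},"newtons":{"type":"number"}},"required":["steps"]}

```bash
mkdir -p pics; ls; python3 - <<'E'
from plant import manip
import cv2
for n in("scene","side"):
    im=manip.capture(n); cv2.imwrite(f"pics/{n}0.png",im[:,:,::-1]); print(n,manip.calibration(n))
print(manip.calibration("wrist"))
print(manip.read_state())
for o in["screw_a","gauge","rack","green_tray_in","red_tray_in","adapter","matchbox","screwdriver","pliers","beaker","reagent_jar"]:
    for c in("scene","side"):
        try: print(o,c,[(d["bbox"],round(d["score"],2)) for d in manip.trace(o,c)])
        except Exception as e: print(o,c,e)
E
```

```text
pics
scene {'fx': 430.4345216360182, 'fy': 430.4345216360182, 'cx': 314.1038143401892, 'cy': 200.2001653360709, 'rvec': array([ 1.34681545,  2.11788758, -0.99566799]), 'tvec': array([ 141.84868106, -295.74919245, 1700.24198239])}
side {'fx': 474.6921793988848, 'fy': 474.6921793988848, 'cx': 322.41750896020153, 'cy': 199.7216962879622, 'rvec': array([ 0.26922457,  2.70218105, -1.39710603]), 'tvec': array([ 526.71892617,  -51.64214829, 1445.78259758])}
{'fx': 309.70691628693146, 'fy': 309.70691628693146, 'cx': 315.25520511488753, 'cy': 196.1915836934476, 'T_tool_cam': array([[ 9.99998656e-01,  1.10301773e-03, -1.21312554e-03,
         1.89943314e-01],
       [-7.42743472e-04,  9.64363678e-01,  2.64579183e-01,
        -6.62711744e+01],
       [ 1.46172974e-03, -2.64577926e-01,  9.64363201e-01,
        -1.22061374e+02],
       [ 0.00000000e+00,  0.00000000e+00,  0.00000000e+00,
         1.00000000e+00]])}
{'clock': 0.1, 'q': array([-1.26102233e-01,  2.21172622e-01,  1.52749364e+00,  1.24906345e-05,
        1.39470624e+00, -1.26123333e-01]), 'joint_velocities': array([-0.00231492, -0.0011
[... 1557 characters left out ...]
], 0.66)]
matchbox scene [([281.7, 169.1, 301.8, 182.6], 0.57), ([203.1, 223.6, 259.1, 263.4], 0.17)]
matchbox side [([357.0, 179.9, 374.4, 191.6], 0.53)]
screwdriver scene [([204.5, 222.6, 261.0, 263.2], 0.91)]
screwdriver side [([217.6, 189.7, 258.7, 202.0], 0.68)]
pliers scene [([271.8, 254.6, 302.5, 298.4], 0.74)]
pliers side [([215.4, 223.1, 261.2, 259.5], 0.71), ([359.1, 194.5, 402.9, 229.6], 0.34)]
beaker scene [([385.5, 181.7, 406.4, 207.6], 0.63), ([205.1, 221.3, 260.2, 265.0], 0.54), ([275.7, 185.9, 315.7, 215.5], 0.42)]
beaker side [([400.6, 234.9, 429.5, 273.5], 0.78)]
reagent_jar scene [([325.6, 255.6, 351.7, 290.8], 0.73)]
reagent_jar side [([250.4, 246.3, 274.3, 287.4], 0.79)]
```

```bash
python3 - <<'E'
import cv2,numpy as np
a=cv2.imread("pics/scene0.png")[130:310,150:480]; b=cv2.imread("pics/side0.png")[130:360,190:450]
cv2.imwrite("pics/s1.png",cv2.resize(a,None,fx=2.4,fy=2.4,interpolation=cv2.INTER_CUBIC))
cv2.imwrite("pics/s2.png",cv2.resize(b,None,fx=2.6,fy=2.6,interpolation=cv2.INTER_CUBIC))
E
```

```text
(no output)
```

View pics/s1.png

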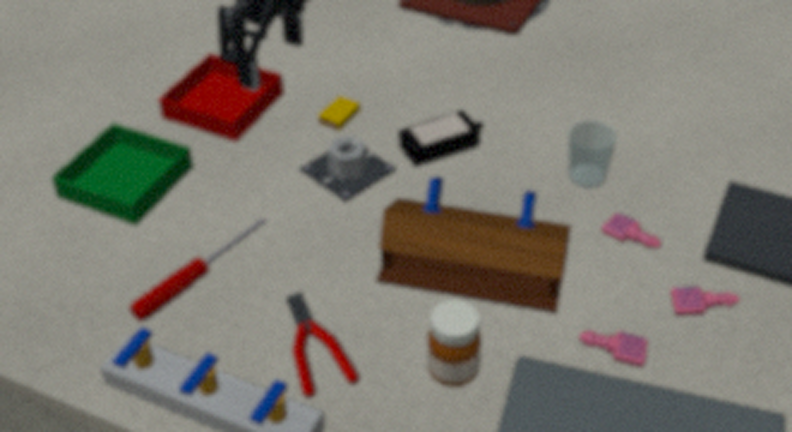

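View pics/s2.png

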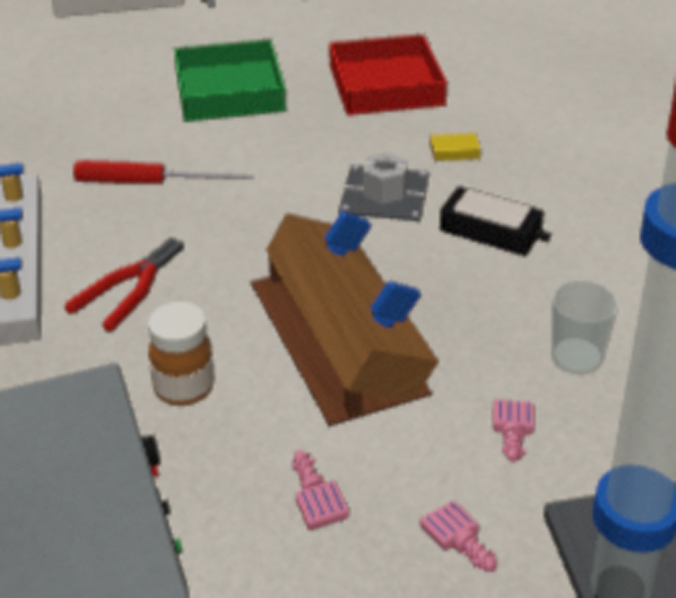

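Scene crop: the two blue wings stand on the brown rack at scene px (331,211) and (370,217); side px (323,219) and (342,247). Look-alikes: three pink ones (side px 387,295; 313,324; 367,336) and blue-winged brass taps on the grey bar (scene px 205,275; 235,286; 262,297). I choose the rack pair. Next I triangulate.

```bash
cat > h.py <<'E'
from plant import manip
import cv2,numpy as np
from scipy.spatial.transform import Rotation as R
from scipy.optimize import least_squares
def cal(n):
    c=manip.calibration(n);Rm=cv2.Rodrigues(c["rvec"])[0]
    return c,Rm,np.ravel(c["tvec"])
def ray(n,p,st=None):
    if n=="wrist":
        c=manip.calibration(n);d=np.array([(p[0]-c["cx"])/c["fx"],(p[1]-c["cy"])/c["fy"]]);r=np.hypot(*d)
        v=np.r_[d*(np.sin(r)/max(r,1e-9)),np.cos(r)];T=c["T_tool_cam"];W=R.from_quat(st["eef_rot"]).as_matrix()
        return st["ee_pos"]+W@T[:3,3],W@T[:3,:3]@v
    c,Rm,t=cal(n);v=np.array([(p[0]-c["cx"])/c["fx"],(p[1]-c["cy"])/c["fy"],1])
    v=Rm.T@v;return -Rm.T@t,v/np.linalg.norm(v)
def onplane(n,p,z,st=None):
    o,v=ray(n,p,st);return o+v*(z-o[2])/v[2]
def proj(n,X,st=None):
    X=np.atleast_2d(X)
    if n=="wrist":
        c=manip.calibration(n);T=c["T_tool_cam"];W=R.from_quat(st["eef_rot"]).as_matrix()
        P=((X-st["ee_pos"])@W-T[:3,3])@T[:3,:3];h=np.hypot(P[:,0],P[:,1]);th=np.arctan2(h,P[:,2])
        return np.c_[c["cx"]+c["fx"]*th*P[:,0]/h,c["cy"]+c["fy"]*th*P[:,1]/h]
    c,Rm,t=cal(n);P=X@Rm.T+t
    return np.c_[c["cx"]+c["fx"]*P[:,0]/P[:,2],c["cy"]+c["fy"]*P[:,1]/P[:,2]]
def tri(rs):
    A=np.zeros((3,3));b=np.zeros(3)
    for o,v in rs:
        v=v/np.linalg.norm(v);M=np.eye(3)-np.outer(v,v);A+=M;b+=M@o
    X=np.linalg.solve(A,b);return X,[np.linalg.norm((np.eye(3)-np.outer(v,v))@(X-o)) for o,v in rs]
def blobs(im,f,roi,mina=15):
    m=f(im.astype(int)).astype(np.uint8);k=np.zeros_like(m);l,t,r,b=roi;k[t:b,l:r]=m[t:b,l:r]
    n,lab,st,ce=cv2.connectedComponentsWithStats(k)
    return [(ce[i],st[i],lab==i) for i in range(1,n) if st[i][4]>=mina]
blue=lambda i:(i[...,2]>i[...,0]+45)&(i[...,2]>i[...,1]+25)
def shot(name,file):
    st=manip.read_state();im=manip.capture(name);cv2.imwrite("pics/"+file,im[:,:,::-1]);return st,im
E
python3 - <<'E'
from h import *
S=cv2.imread("pics/scene0.png")[:,:,::-1];D=cv2.imread("pics/side0.png")[:,:,::-1]
bs=blobs(S,blue,(310,195,390,235));bd=blobs(D,blue,(290,195,370,265))
for b in bs:print("scene",b[0],b[1])
for b in bd:print("side",b[0],b[1])
bs.sort(key=lambda b:b[0][0]);bd.sort(key=lambda b:b[0][0])
P=[]
for a,b in zip(bs,bd):
    X,e=tri([ray("scene",a[0]),ray("side",b[0])]);P.append(X);print(X,e)
d=P[1]-P[0];print(np.linalg.norm(d),d,np.degrees(np.arctan2(d[1],d[0])))
for n in("scene","side"):print(n,"cam",ray(n,(0,0))[0])
# tray/gauge centres
def tc(n,p,z):return onplane(n,p,z).round(0)
for o,z in(("green_tray_in",17),("red_tray_in",17),("gauge",15),("matchbox",8),("adapter",16),("beaker",35),("reagent_jar",40),("pliers",8),("screwdriver",10)):
    r=[]
    for n in("scene","side"):
        if n=="scene" and o=="red_tray_in":continue
        t=manip.trace(o,n)
        if t: r.append(tc(n,np.argwhere(t[0]["mask"]).mean(0)[::-1],z))
    print(o,r)
E
```

```text
scene [329.87719298 211.01754386] [327 204   6  14  57]
scene [369.10714286 217.32142857] [366 210   6  14  56]
side [322.91160221 219.02762431] [315 211  17  17 181]
side [341.04568528 246.25888325] [333 238  18  17 197]
[569.10753104 164.06961049  70.34395412] [np.float64(1.7537425032410008), np.float64(1.753742503241147)]
[548.04094613 273.01816404  70.03053465] [np.float64(1.5952282459909704), np.float64(1.5952282459909106)]
110.96705164984006 [-21.06658491 108.94855355  -0.31341947] 100.94380656799474
scene cam [1400.04533173  525.08210266  873.2544225 ]
side cam [ 750.95821431 1083.23045891  795.65104874]
green_tray_in [array([ 642., -235.,   17.]), array([ 635., -238.,   17.])]
red_tray_in [array([ 441., -212.,   17.])]
gauge [array([511.,  23.,  15.]), array([497.,  24.,  15.])]
matchbox [array([404., -47.,   8.]), array([398., -53.,   8.])]
adapter [array([408., 104.,  16.]), array([400., 102.,  16.])]
beaker [array([378., 300.,  35.]), array([375., 296.,  35.])]
reagent_jar [array([745., 268.,  40.]), array([739., 267.,  40.])]
pliers [array([787., 124.,   8.]), array([781., 121.,   8.])]
screwdriver [array([778., -68.,  10.]), array([774., -72.,  10.])]
```

```bash
cat >> h.py <<'E'
def wingmask(n,X,Rm,st=None,s=4):
    c=np.array([[x,y,z] for x in(-18,18) for y in(-6,6) for z in(-17,17)])@Rm.T+X   # X: wing centre (55 from tip)
    p=proj(n,c,st);h=cv2.convexHull(((p+.5)*s).astype(np.float32)).astype(np.int32)
    m=np.zeros((400*s,640*s),np.uint8);cv2.fillConvexPoly(m,h,1);return cv2.resize(m.astype(np.float32),(640,400),interpolation=cv2.INTER_AREA)
def Rlean(yaw,lean,sgn):  # z axis leans towards -sgn*x of rack frame
    return R.from_euler("ZY",[yaw,-sgn*lean]).as_matrix()
E
python3 - <<'E'
from h import *
from scipy.optimize import minimize
S=cv2.imread("pics/scene0.png")[:,:,::-1];D=cv2.imread("pics/side0.png")[:,:,::-1]
bs=blobs(S,blue,(310,195,390,235));bd=blobs(D,blue,(290,195,370,265))
bs.sort(key=lambda b:b[0][0]);bd.sort(key=lambda b:b[0][0])
sm=lambda m:cv2.GaussianBlur(np.asarray(m,np.float32),(0,0),1.2)
X0=[np.array([569,164,70.3]),np.array([548,273,70.])]
for i in(0,1):
  for sg in(1,-1):
    ms,md=sm(bs[i][2]),sm(bd[i][2])
    def f(p):
        Rm=Rlean(p[3],p[4],sg);X=X0[i]+p[:3]*10
        return ((sm(wingmask("scene",X,Rm))-ms)**2).sum()*3+((sm(wingmask("side",X,Rm))-md)**2).sum()
    r=min((minimize(f,[0,0,0,.19,l],method="Nelder-Mead",options=dict(maxiter=300)) for l in(.45,.65)),key=lambda r:r.fun)
    print(i,sg,r.fun.round(1),(X0[i]+r.x[:3]*10).round(1),np.degrees(r.x[3:]).round(1))
E
```

```text
0 1 13.1 [569.  164.   70.3] [22.3 40. ]
0 -1 38.2 [569.  164.   70.3] [10.9 37.7]
1 1 14.1 [548. 273.  70.] [17.4 37.4]
1 -1 13.6 [548. 273.  70.] [16.9 51.4]
```

```bash
python3 - <<'E'
from h import *
st,im=shot("wrist","w0.png")
t=manip.trace("gauge","wrist");print([(d["bbox"],d["score"]) for d in t])
c=proj("wrist",np.array([[503,24,39.]]),st)[0];print(c,onplane("wrist",np.argwhere(t[0]["mask"]).mean(0)[::-1],15,st))
for o in("red_tray_in","green_tray_in"):
    for d in manip.trace(o,"wrist")[:1]:print(o,d["bbox"],d["score"],onplane("wrist",np.argwhere(d["mask"]).mean(0)[::-1],17,st))
x,y=map(int,c);cr=im[max(0,y-60):y+60,max(0,x-80):x+80];print(max(0,x-80),max(0,y-60))
cv2.imwrite("pics/w0c.png",cv2.resize(cr[:,:,::-1],None,fx=5,fy=5,interpolation=cv2.INTER_CUBIC))
E
```

```text
[([174.9, 119.2, 257.3, 203.6], 0.8)]
[207.32896328 154.01336047] [502.63690555  15.29422525  15.        ]
red_tray_in [146.5, 269.6, 237.2, 347.2] 0.78 [ 465.33983878 -183.27279951   17.        ]
green_tray_in [279.0, 290.7, 371.8, 332.0] 0.62 [ 636.39320761 -193.44268097   17.        ]
127 94
```

View pics/w0c.png

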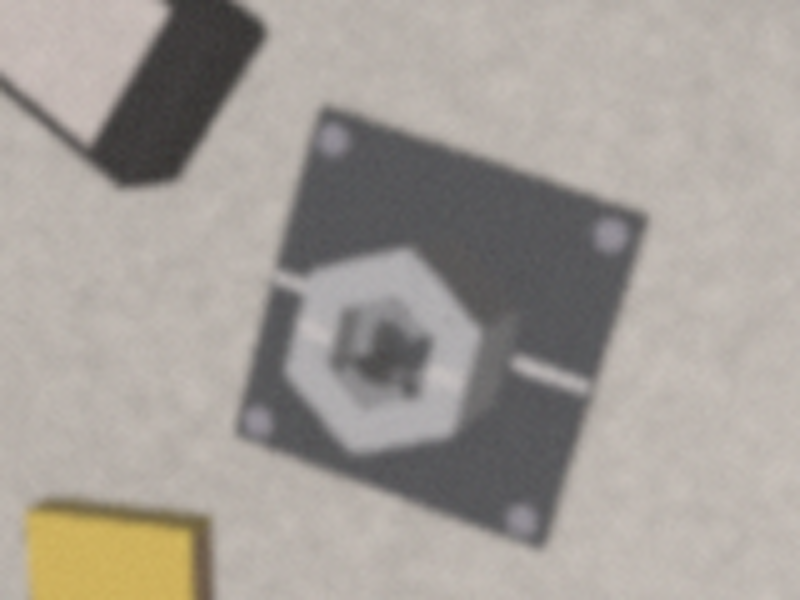

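```bash
python3 - <<'E'
from h import *
st=manip.read_state()
f=lambda P,z:np.array([onplane("wrist",np.array(p)/5+(127-.4,94-.4),z,st) for p in P])
H=f([(410,248),(480,330),(452,435),(357,453),(287,368),(310,268)],39);P=f([(323,105),(648,215),(543,548),(237,435)],5);M=f([(275,277),(588,387)],5)
print("nut",H.mean(0),np.linalg.norm(H-H.mean(0),axis=1).round(1),"ang",np.degrees(np.arctan2(*(H-H.mean(0))[:,1::-1].T)).round(1))
print("plate",P.mean(0),[np.linalg.norm(P[i]-P[i-1]).round(1) for i in range(4)])
for i in range(4):d=P[i]-P[i-1];print(np.degrees(np.arctan2(d[1],d[0])).round(1))
d=M[1]-M[0];print("mark",np.degrees(np.arctan2(d[1],d[0])),M)
# trays from side camera
for n in("side",):
  manip.capture(n)
  for o in("red_tray_in","green_tray_in"):
    t=manip.trace(o,n)[0];b=t["bbox"];m=t["mask"];print(o,cv2.minAreaRect(np.argwhere(m)[:,::-1].astype(np.float32)))
    print(onplane(n,np.argwhere(m).mean(0)[::-1],17))
E
```

```text
nut [496.67217999  12.94122456  39.        ] [24.8 24.7 25.5 25.2 24.6 25.7] ang [  69.7    9.8  -51.1 -108.7 -172.   130. ]
plate [497.15427295  12.95715515   5.        ] [np.float64(89.1), np.float64(88.4), np.float64(88.7), np.float64(88.4)]
69.7
-20.3
-110.3
160.0
mark -19.96482055471065 [[455.23895744  27.30066173   5.        ]
 [537.47537749  -2.57377817   5.        ]]
red_tray_in ((338.9099426269531, 157.96435546875), (28.934289932250977, 43.66132354736328), 85.03025817871094)
[ 440.85142421 -212.82130335   17.        ]
green_tray_in ((277.6889953613281, 160.20120239257812), (30.810400009155273, 42.18484878540039), 83.6598129272461)
[ 637.79884447 -237.79942743   17.        ]
```

```bash
cat >> h.py <<'E'
def plan(pos,Rt,N=None,g=-1,maxs=1.0,head=0):
    st=manip.read_state();R0=R.from_quat(st["eef_rot"]);Rt=R.from_matrix(Rt)
    w=(R0.inv()*Rt).as_rotvec();d=np.asarray(pos,float)-st["ee_pos"]
    n=N or int(max(1,np.ceil(np.linalg.norm(w)/.099),np.ceil(np.linalg.norm(d)/25/maxs*1.05)))
    for k in range(n):
        Rk=R0*R.from_rotvec(w*k/n);s=Rk.inv().apply(d/n)/25;r=w/n/.1
        print(g,*[f"{v:.2f}" for v in np.r_[s,r]],end="\n\n" if k%8==7 else ("; " if k<n-1 else "\n"))
YAW=np.radians(10.9);LEAN=np.radians(33)
def Rrack(yaw=YAW,lean=LEAN):
    rx=np.array([np.cos(yaw),np.sin(yaw),0]);ry=np.array([-rx[1],rx[0],0]);z=np.array([0,0,1.])
    sz=-np.sin(lean)*rx+np.cos(lean)*z;sx=np.cos(lean)*rx+np.sin(lean)*z
    return np.c_[ry,sx,-sz],sz     # tool axes columns, screw axis
def Rdown(yx):  # tool down, tool y along world yaw yx
    y=np.array([np.cos(yx),np.sin(yx),0]);z=np.array([0,0,-1.]);return np.c_[np.cross(y,z),y,z]
E
python3 - <<'E'
from h import *
Rt,sz=Rrack();plan([518,154,150],Rt)
E
```

```text
-1 -0.23 -0.32 0.21 -0.22 0.27 -0.90; -1 -0.20 -0.35 0.20 -0.22 0.27 -0.90; -1 -0.17 -0.37 0.19 -0.22 0.27 -0.90; -1 -0.14 -0.39 0.17 -0.22 0.27 -0.90; -1 -0.11 -0.40 0.16 -0.22 0.27 -0.90; -1 -0.08 -0.41 0.15 -0.22 0.27 -0.90; -1 -0.05 -0.42 0.14 -0.22 0.27 -0.90; -1 -0.01 -0.43 0.13 -0.22 0.27 -0.90

-1 0.02 -0.43 0.12 -0.22 0.27 -0.90; -1 0.06 -0.43 0.11 -0.22 0.27 -0.90; -1 0.09 -0.43 0.10 -0.22 0.27 -0.90; -1 0.13 -0.42 0.10 -0.22 0.27 -0.90; -1 0.16 -0.41 0.09 -0.22 0.27 -0.90; -1 0.20 -0.39 0.09 -0.22 0.27 -0.90; -1 0.23 -0.37 0.08 -0.22 0.27 -0.90; -1 0.26 -0.35 0.08 -0.22 0.27 -0.90

-1 0.29 -0.33 0.08 -0.22 0.27 -0.90; -1 0.32 -0.31 0.08 -0.22 0.27 -0.90; -1 0.34 -0.28 0.09 -0.22 0.27 -0.90
```

>>> jog_arm(
  steps="-1 -0.23 -0.32 0.21 -0.22 0.27 -0.90; -1 -0.20 -0.35 0.20 -0.22 0.27 -0.90; -1 -0.17 -0.37 0.19 -0.22 0.27 -0.90; -1 -0.14 -0.39 0.17 -0.22 0.27 -0.90; -1 -0.11 -0.40 0.16 -0.22 0.27 -0.90; -1 -0.08 -0.41 0.15 -0.22 0.27 -0.90; -1 -0.05 -0.42 0.14 -0.22 0.27 -0.90; -1 -0.01 -0.43 0.13 -0.22 0.27 -0.90",
  newtons=40,
)

```text
clock: 3.4
ee_pos: [580.0, 65.0, 207.9]
eef_rot: [0.926, 0.353, 0.106, 0.086]
wrist_force: [0.0, 0.7, 0.4]
width: 85.1
```

>>> jog_arm(
  steps="-1 0.02 -0.43 0.12 -0.22 0.27 -0.90; -1 0.06 -0.43 0.11 -0.22 0.27 -0.90; -1 0.09 -0.43 0.10 -0.22 0.27 -0.90; -1 0.13 -0.42 0.10 -0.22 0.27 -0.90; -1 0.16 -0.41 0.09 -0.22 0.27 -0.90; -1 0.20 -0.39 0.09 -0.22 0.27 -0.90; -1 0.23 -0.37 0.08 -0.22 0.27 -0.90; -1 0.26 -0.35 0.08 -0.22 0.27 -0.90",
)

```text
clock: 4.4
ee_pos: [534.7, 129.7, 165.8]
eef_rot: [0.715, 0.652, 0.196, 0.159]
wrist_force: [-1.5, 0.4, -0.1]
width: 85.2
```

>>> jog_arm(
  steps="-1 0.29 -0.33 0.08 -0.22 0.27 -0.90; -1 0.32 -0.31 0.08 -0.22 0.27 -0.90; -1 0.34 -0.28 0.09 -0.22 0.27 -0.90; -1 0 0 0 0 0 0",
)

```text
clock: 4.9
ee_pos: [516.9, 153.7, 149.0]
eef_rot: [0.609, 0.74, 0.222, 0.18]
wrist_force: [-0.3, 0.0, 0.5]
width: 85.7
```

```bash
python3 - <<'E'
from h import *
st,im=shot("wrist","w1.png");print(st["q"].round(2),st["ee_pos"])
for b in blobs(im,blue,(0,0,640,400),60):print(b[0].round(1),b[1])
Rt,sz=Rrack()
print(proj("wrist",[[569,164,70.3],[548,273,70]],st))
E
```

```text
[ 0.12 -0.26  2.3   0.09  0.52 -1.72] [516.86456776 153.72691437 149.04878668]
[459.3 212.5] [ 439  188   38   51 1284]
[320.  216.8] [308 195  24  48 850]
[[315.62238039 209.03693815]
 [455.43755496 207.95469133]]
```

View pics/w1.png

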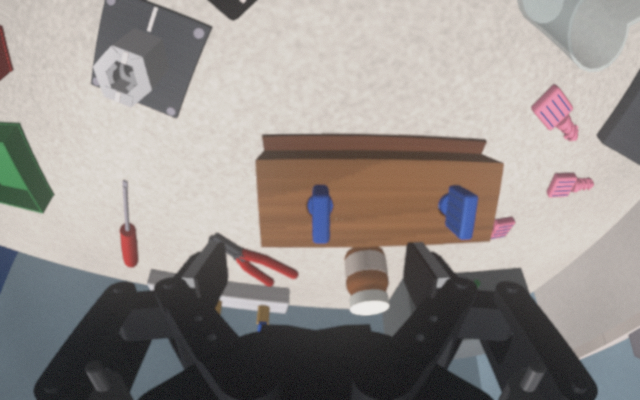

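```bash
cat > fit.py <<'E'
from h import *
from scipy.optimize import minimize
sm=lambda m,s=1.2:cv2.GaussianBlur(np.asarray(m,np.float32),(0,0),s)
def fit(obs,X0,y0=.19,l0=.576):
    # obs: list (cam, mask, state, weight)
    ms=[sm(o[1]) for o in obs]
    def f(p):
        Rm=Rlean(p[3],p[4],1);X=X0+p[:3]*10
        return sum(o[3]*((sm(wingmask(o[0],X,Rm,o[2],s=2))-m)**2).sum() for o,m in zip(obs,ms))+((p[4]-.576)/.05)**2*2
    b=np.array([0,0,0,y0,l0]);S=np.vstack([b]+[b+v for v in np.diag([.5,.5,.5,.1,.1])])
    r=minimize(f,b,method="Nelder-Mead",options=dict(initial_simplex=S,maxiter=250,xatol=5e-3,fatol=.05))
    return r.fun,X0+r.x[:3]*10,r.x[3:]
E
python3 - <<'E'
from fit import *
st=manip.read_state()
S=cv2.imread("pics/scene0.png")[:,:,::-1];D=cv2.imread("pics/side0.png")[:,:,::-1];W=cv2.imread("pics/w1.png")[:,:,::-1]
bs=sorted(blobs(S,blue,(310,195,390,235)),key=lambda b:b[0][0]);bd=sorted(blobs(D,blue,(290,195,370,265)),key=lambda b:b[0][0])
bw=sorted(blobs(W,blue,(250,150,520,260),60),key=lambda b:b[0][0])
for i,X0 in enumerate([np.array([569,164,70.3]),np.array([548,273,70.])]):
    m=cv2.morphologyEx(bw[i][2].astype(np.uint8),cv2.MORPH_OPEN,np.ones((15,9),np.uint8))
    a=("scene",bs[i][2],None,2);b=("side",bd[i][2],None,1.5);w=("wrist",m,st,.3)
    for nm,o in(("all",[a,b,w]),("fixed",[a,b])):
        F,X,p=fit(o,X0);sz=Rlean(*p,1)[:,2];print(i,nm,round(F,1),X.round(1),np.degrees(p).round(1),"grip",(X+5*sz).round(1))
        print(proj("wrist",X[None],st),np.argwhere(m).mean(0)[::-1])
E
```

```text
0 all 99.3 [570.2 167.   73.1] [15.1 33.3] grip [567.5 166.3  77.3]
[[319.70944232 211.75833376]] [320.05209657 217.76620076]
0 fixed 20.0 [567.4 163.5  69.3] [21.4 33.5] grip [564.9 162.5  73.4]
[[315.77231949 204.84338146]] [320.05209657 217.76620076]
1 all 95.7 [549.2 275.3  73.9] [17.6 34.3] grip [546.5 274.4  78. ]
[[458.69434586 211.27722527]] [459.81183237 213.15940838]
1 fixed 22.9 [547.8 273.1  71.7] [19.4 34.3] grip [545.1 272.1  75.8]
[[456.63941532 207.7169128 ]] [459.81183237 213.15940838]
```

```bash
python3 - <<'E'
from h import *
Rt,sz=Rrack();plan(np.array([566.5,165,75.5])+33*sz,Rt)
E
```

```text
-1 0.02 0.02 0.76 0.01 -0.01 0.00; -1 0.02 0.02 0.76 0.01 -0.01 0.00; -1 0.02 0.02 0.76 0.01 -0.01 0.00
```

>>> jog_arm(
  steps="-1 0.02 0.02 0.76 0 0 0; -1 0.02 0.02 0.76 0 0 0; -1 0.02 0.02 0.76 0 0 0; -1 0 0 0 0 0 0",
)

```text
clock: 5.45
ee_pos: [549.6, 161.5, 102.3]
eef_rot: [0.609, 0.74, 0.221, 0.18]
wrist_force: [-0.7, -0.3, 0.6]
width: 85.5
```

```bash
python3 - <<'E'
from fit import *
st,im=shot("wrist","w2.png")
print(st["ee_pos"],R.from_quat(st["eef_rot"]).as_matrix().round(3).tolist())
bw=sorted(blobs(im,blue,(200,100,460,330),100),key=lambda b:b[0][0])
for b in bw:print(b[0],b[1])
Rt,sz=Rrack()
for X in([567.5,166.3,77.3],[564.9,162.5,73.4],[566.5,165,75.5]):
  X=np.array(X);sx=Rt[:,1];print(proj("wrist",[X-5*sz,X+12*sz+18*sx,X+12*sz-18*sx],st).round(1).tolist())
cv2.imwrite("pics/w2c.png",cv2.resize(im[130:330,200:460,::-1],None,fx=3,fy=3,interpolation=cv2.INTER_CUBIC))
E
```

```text
[549.58444722 161.49284853 102.26341013] [[-0.193, 0.822, 0.536], [0.981, 0.16, 0.108], [0.003, 0.547, -0.837]]
[319.50066667 248.61533333] [ 303  218   33   65 1500]
[[318.4, 241.9], [318.6, 285.5], [319.1, 222.2]]
[[312.5, 232.8], [312.5, 276.3], [312.4, 211.7]]
[[316.4, 238.0], [316.6, 281.5], [316.8, 217.7]]
```

View pics/w2c.png

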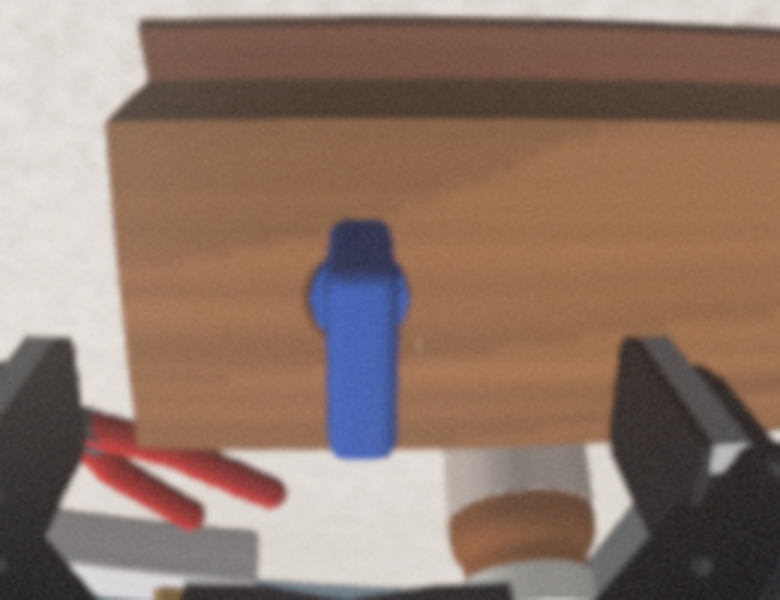

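>>> jog_arm(
  steps="-1 0.03 0.03 0.6 0 0 0; -1 0.04 0.03 0.6 0 0 0; -1 0 0 0 0 0 0; 1 0 0 0 0 0 0; 1 0 0 0 0 0 0; 1 0 0 0 0 0 0; 1 0 0 0 0 0 0; 1 0 0 0 0 0 0",
  newtons=60,
)

```text
clock: 6.5
ee_pos: [566.6, 167.0, 79.2]
eef_rot: [0.608, 0.74, 0.222, 0.181]
wrist_force: [-2.5, -0.3, 2.9]
width: 11.3
```

>>> jog_arm(
  steps="1 0 0 -0.4 0 0 0; 1 0 0 -0.8 0 0 0; 1 0 0 -0.8 0 0 0; 1 0 0 -0.8 0 0 0; 1 0 0 -0.6 0 0 0",
)

```text
clock: 7.12
ee_pos: [519.9, 157.5, 150.5]
eef_rot: [0.608, 0.74, 0.222, 0.181]
wrist_force: [0.3, -0.3, -0.3]
width: 11.0
```

```bash
python3 - <<'E'
from h import *
print(manip.read_state()["width"])
plan([497,13,150],Rdown(np.radians(-20.1)),g=1)
E
```

```text
11.035666430435738
1 -0.69 -0.21 -0.14 0.71 -0.20 0.66; 1 -0.70 -0.17 -0.11 0.71 -0.20 0.66; 1 -0.71 -0.13 -0.08 0.71 -0.20 0.66; 1 -0.72 -0.09 -0.06 0.71 -0.20 0.66; 1 -0.73 -0.05 -0.04 0.71 -0.20 0.66; 1 -0.73 -0.00 -0.03 0.71 -0.20 0.66; 1 -0.73 0.05 -0.01 0.71 -0.20 0.66; 1 -0.73 0.09 -0.00 0.71 -0.20 0.66
```

>>> jog_arm(
  steps="1 -0.69 -0.21 -0.14 0.71 -0.20 0.66; 1 -0.70 -0.17 -0.11 0.71 -0.20 0.66; 1 -0.71 -0.13 -0.08 0.71 -0.20 0.66; 1 -0.72 -0.09 -0.06 0.71 -0.20 0.66; 1 -0.73 -0.05 -0.04 0.71 -0.20 0.66; 1 -0.73 0 -0.03 0.71 -0.20 0.66; 1 -0.73 0.05 -0.01 0.71 -0.20 0.66; 1 -0.73 0.09 0 0.71 -0.20 0.66",
)

```text
clock: 8.12
ee_pos: [497.8, 12.6, 149.6]
eef_rot: [0.82, 0.573, -0.002, -0.002]
wrist_force: [0.3, 0.2, -0.4]
width: 11.2
```

>>> jog_arm(
  steps="1 0 0 0.4 0 0 0; 1 0 0 0 0 0 0",
)

```text
clock: 8.38
ee_pos: [496.9, 13.7, 137.7]
eef_rot: [0.819, 0.574, -0.001, -0.002]
wrist_force: [-0.8, -0.3, -0.1]
width: 11.4
```

```bash
python3 - <<'E'
from h import *
st,im=shot("wrist","w3.png");print(st["ee_pos"],st["eef_rot"],st["q"].round(2))
print("pred nut",proj("wrist",[[497,13,39],[497,13,5]],st))
W=R.from_quat(st["eef_rot"]).as_matrix()
print("pred tip(60)",proj("wrist",[st["ee_pos"]+W@[0,0,60],st["ee_pos"]+W@[0,0,-12]],st))
cv2.imwrite("pics/w3c.png",cv2.resize(im[130:330,200:460,::-1],None,fx=3,fy=3,interpolation=cv2.INTER_CUBIC))
E
```

```text
[496.91588773  13.72703717 137.74508706] [ 0.8187468   0.57415073 -0.00142942 -0.00160403] [-0.13  0.03  1.96  0.    1.16 -1.35]
pred nut [[315.25644829 205.26900052]
 [315.29081262 193.78404923]]
pred tip(60) [[316.20352365 222.17880323]
 [316.63654927 282.06686312]]
```

View pics/w3c.png

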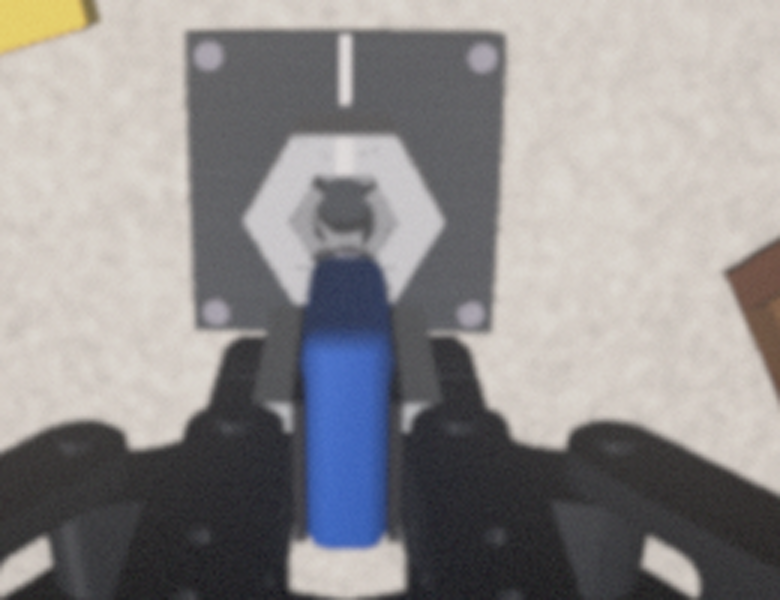

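```bash
python3 - <<'E'
from h import *
st=manip.read_state();W=R.from_quat(st["eef_rot"]).as_matrix()
rows=np.array([241.7,312.3,216.9])
def pts(p):  # screw frame in tool: axis -z ; q along wing (tool y), h height from tip (grip TCP at h=60+p1)
    out=[]
    for q,h in((-18,72),(18,72),(-18,38),(0,0),(10,12),(-10,12)):
        y,z=q,60-h
        c,s=np.cos(p[2]),np.sin(p[2]);out.append([0,p[0]+c*y-s*z,p[1]+s*y+c*z])
    return proj("wrist",np.array(out)@W.T+st["ee_pos"],st)
r=least_squares(lambda p:pts(p)[:3,1]-rows,[0,0,0],x_scale=[1,1,.02]);print(r.x,r.fun);print(pts(r.x))
r2=least_squares(lambda p:pts([*p,0])[:3,1]-rows,[0,0]);print(r2.x,r2.fun);print(pts([*r2.x,0]))
E
```

```text
[ 3.87979513  8.38610765 -0.02301169] [-4.80326889e-12  7.10542736e-12  2.52953214e-12]
[[316.64464381 241.7       ]
 [316.44597553 312.3       ]
 [316.38983271 216.9       ]
 [316.15745111 225.32514162]
 [316.17636756 246.53452455]
 [316.23159947 216.37223632]]
[3.89975391 8.59182905] [ 0.83985922 -0.26772819 -0.76306818]
[[316.6449426  242.53985922]
 [316.44042996 312.03227181]
 [316.39279969 216.13693182]
 [316.16012507 223.26602945]
 [316.17779295 244.6844566 ]
 [316.23468286 214.69050157]]
```

>>> jog_arm(
  steps="1 0 0 0.5 0 0 0; 1 0 0 0.5 0 0 0; 1 0 0 0 0 0 0",
)

```text
clock: 8.8
ee_pos: [496.9, 13.6, 112.5]
eef_rot: [0.819, 0.574, -0.002, -0.002]
wrist_force: [0.2, -0.8, -0.5]
width: 11.0
```

```bash
python3 - <<'E'
from h import *
st,im=shot("wrist","w4.png");print(st["ee_pos"],st["eef_rot"])
W=R.from_quat(st["eef_rot"]).as_matrix()
print("nut",proj("wrist",[[497,13,39]],st))
for ty,tz in((0,2),(0,5),(3.9,8.4),(2,5)):
  P=np.array([[0,-18,-12],[0,18,-12],[0,-18,22],[0,0,60],[0,-4,60],[0,-10,48]])+[0,ty,tz]
  print(ty,tz,((proj("wrist",P@W.T+st["ee_pos"],st)[:,1]-130)*1).round(1))
print("fingertip near edge rows",proj("wrist",np.array([[6,-11,19],[6,11,19]])@W.T+st["ee_pos"],st))
sd=manip.capture("side");sc=manip.capture("scene")
a=cv2.resize(im[150:250,265:365,::-1],None,fx=6,fy=6,interpolation=cv2.INTER_CUBIC)
p=proj("side",[[497,13,60]])[0].astype(int);q=proj("scene",[[497,13,60]])[0].astype(int);print(p,q)
f=lambda I,p:cv2.resize(I[p[1]-30:p[1]+30,p[0]-20:p[0]+20,::-1],(200,300),interpolation=cv2.INTER_CUBIC)
cv2.imwrite("pics/w4c.png",np.hstack([a,np.vstack([f(sd,p),f(sc,q)])]))
E
```

```text
[496.88613388  13.61692892 112.49877855] [ 0.81886348  0.57398211 -0.00191769 -0.0018606 ]
nut [[315.44917926 216.22696708]]
0 2 [110.2 183.8  83.   91.1  85.1  82. ]
0 5 [107.3 179.9  81.2  89.5  83.6  80.4]
3.9 8.4 [112.7 182.3  86.3  93.4  87.6  84.8]
2 5 [111.8 183.4  84.9  92.4  86.6  83.6]
fingertip near edge rows [[328.72621507 229.81165903]
 [328.00501094 269.28436802]]
[337 186] [294 185]
```

View pics/w4c.png

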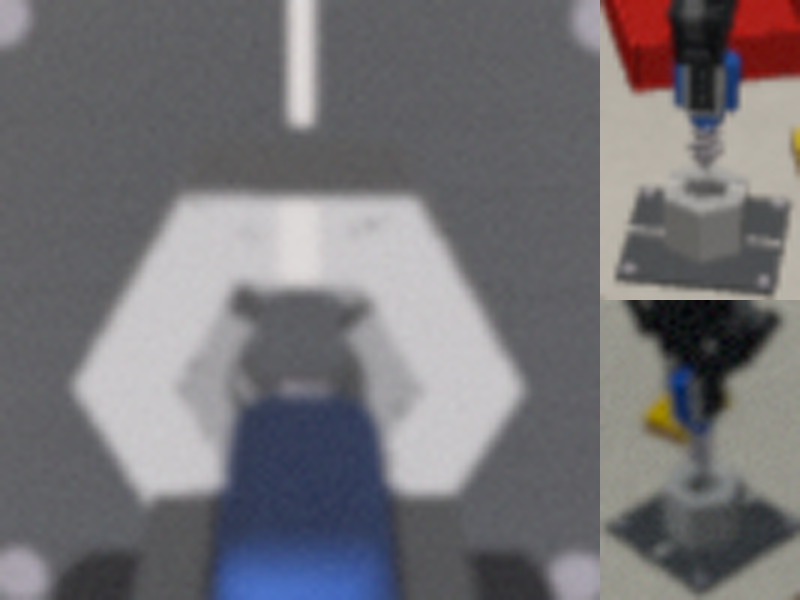

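Wrist crop: nut hexagon centred at about wrist px (315,214), marks vertical and in line with the wing (col ~315.5); side view shows the tip just above the bore. I shift slightly (−1 mm tool y) and feel down.

>>> jog_arm(
  steps="1 -0.01 -0.05 0.1 0 0 0; 1 0 0 0.15 0 0 0; 1 0 0 0.15 0 0 0; 1 0 0 0.1 0 0 0; 1 0 0 0 0 0 0",
)

```text
clock: 9.57
ee_pos: [496.8, 13.4, 101.5]
eef_rot: [0.819, 0.574, -0.001, -0.001]
wrist_force: [0.0, 0.5, -0.9]
width: 11.5
```

>>> jog_arm(
  steps="1 0 0 0.12 0 0 0; 1 0 0 0.12 0 0 0; 1 0 0 0 0 0 0",
)

```text
clock: 9.95
ee_pos: [496.7, 13.4, 95.4]
eef_rot: [0.819, 0.574, -0.001, -0.001]
wrist_force: [0.8, 0.3, -0.9]
width: 11.2
```

>>> jog_arm(
  steps="1 0 0 0.12 0 0 0; 1 0 0 0.12 0 0 0; 1 0 0 0 0 0 0",
)

```text
clock: 10.32
ee_pos: [496.7, 13.4, 89.4]
eef_rot: [0.819, 0.574, -0.001, -0.001]
wrist_force: [0.1, 0.8, -1.0]
width: 11.3
```

>>> jog_arm(
  steps="1 0 0 0.12 0 0 0; 1 0 0 0.08 0 0 0; 1 0 0 0 0 0 0",
)

```text
clock: 10.7
ee_pos: [496.8, 13.4, 84.5]
eef_rot: [0.819, 0.574, -0.001, -0.001]
wrist_force: [0.3, 0.7, -0.7]
width: 11.3
```

>>> jog_arm(
  steps="1 0 0 0.08 0 0 0; 1 0 0 0.08 0 0 0; 1 0 0 0 0 0 0",
)

```text
clock: 11.08
ee_pos: [496.8, 13.4, 80.5]
eef_rot: [0.819, 0.574, -0.001, -0.001]
wrist_force: [0.9, 0.9, -0.3]
width: 11.1
```

>>> jog_arm(
  steps="1 0 0 0.06 0 0 0; 1 0 0 0.06 0 0 0; 1 0 0 0 0 0 0",
)

```text
clock: 11.45
ee_pos: [496.8, 13.4, 77.6]
eef_rot: [0.819, 0.574, -0.001, -0.001]
wrist_force: [0.2, 0.4, -0.2]
width: 10.9
```

>>> jog_arm(
  steps="1 0 0 0.05 0 0 0; 1 0 0 0.05 0 0 0; 1 0 0 0 0 0 0",
)

```text
clock: 11.82
ee_pos: [496.8, 13.4, 75.1]
eef_rot: [0.819, 0.574, -0.001, -0.001]
wrist_force: [0.6, 0.5, -0.8]
width: 11.1
```

>>> jog_arm(
  steps="1 0 0 0.05 0 0 0; 1 0 0 0.05 0 0 0; 1 0 0 0 0 0 0",
)

```text
clock: 12.2
ee_pos: [497.1, 13.4, 72.9]
eef_rot: [0.819, 0.574, -0.001, -0.001]
wrist_force: [0.2, -0.6, 0.7]
width: 11.1
```

>>> jog_arm(
  steps="1 0 0 0.04 0 0 0; 1 0 0 0 0 0 0",
)

```text
clock: 12.45
ee_pos: [497.2, 13.4, 72.6]
eef_rot: [0.819, 0.574, -0.001, -0.001]
wrist_force: [-3.1, -0.1, 7.2]
width: 11.1
```

>>> jog_arm(
  steps="1 0 0 0 0 0 0.8; 1 0 0 0 0 0 0.8; 1 0 0 0 0 0 0.8; 1 0 0 0.01 0 0 0.6; 1 0 0 0.01 0 0 0.6; 1 0 0 0.01 0 0 0.6; 1 0 0 0 0 0 0",
)

```text
clock: 13.32
ee_pos: [498.0, 13.6, 72.3]
eef_rot: [0.921, 0.39, 0.0, -0.0]
wrist_force: [-1.5, 1.7, 7.6]
width: 11.0
```

```bash
cat > s.py <<'E'
from h import *
s=manip.read_state();m=R.from_quat(s["eef_rot"]).as_matrix()[:,1]
print("yaw of tool y vs gauge",np.degrees(np.arctan2(m[1],m[0]))+20.1,"F",s["wrist_force"].round(1),"T",s["wrist_torque"].round(3),s["ee_pos"].round(1),s["width"].round(1))
E
python3 s.py
```

```text
Traceback (most recent call last):
  File "s.py", line 3, in <module>
    print("yaw of tool y vs gauge",np.degrees(np.arctan2(m[1],m[0]))+20.1,"F",s["wrist_force"].round(1),"T",s["wrist_torque"].round(3),s["ee_pos"].round(1),s["width"].round(1))
                                                                                                                                                            ^^^^^^^^^^^^^^^^
AttributeError: 'float' object has no attribute 'round'
```

```bash
sed -i 's/,s\["width"\].round(1)//' s.py; python3 s.py
```

```text
yaw of tool y vs gauge -23.969086554641173 F [-1.5  1.7  7.6] T [ 0.255  0.295 -0.009] [498.   13.6  72.3]
```

>>> jog_arm(
  steps="1 0 0 0.01 0 0 0.6; 1 0 0 0.01 0 0 0.6; 1 0 0 0 0 0 0",
)

```text
clock: 13.7
ee_pos: [498.0, 13.6, 72.1]
eef_rot: [0.942, 0.334, -0.0, -0.0]
wrist_force: [-2.9, 1.8, 10.3]
width: 11.7
```

```bash
python3 s.py
```

```text
yaw of tool y vs gauge -30.837241711016013 F [-2.9  1.8 10.3] T [0.262 0.499 0.057] [498.   13.6  72.1]
```

>>> jog_arm(
  steps="1 0 0 0 0 0 0.6; 1 0 0 0.01 0 0 0.6; 1 0 0 0 0 0 0",
)

```text
clock: 14.08
ee_pos: [498.0, 13.5, 71.9]
eef_rot: [0.961, 0.277, -0.0, -0.0]
wrist_force: [-2.3, 1.0, 10.7]
width: 11.0
```

```bash
python3 s.py
```

```text
yaw of tool y vs gauge -37.715476423258394 F [-2.3  1.  10.7] T [ 0.178  0.55  -0.023] [498.   13.5  71.9]
```

>>> jog_arm(
  steps="1 0 0 0.01 0 0 0.8; 1 0 0 0.012 0 0 0.8; 1 0 0 0.012 0 0 0.8; 1 0 0 0.012 0 0 0.8; 1 0 0 0 0 0 0",
)

```text
clock: 14.7
ee_pos: [497.8, 13.3, 70.8]
eef_rot: [0.993, 0.12, -0.0, -0.0]
wrist_force: [-4.2, -0.5, 12.0]
width: 11.4
```

```bash
python3 s.py
```

```text
yaw of tool y vs gauge -56.06173174605251 F [-4.2 -0.5 12. ] T [-0.095  0.866 -0.048] [497.8  13.3  70.8]
```

>>> jog_arm(
  steps="1 0 0 0.012 0 0 0.8; 1 0 0 0.014 0 0 0.8; 1 0 0 0.014 0 0 0.8; 1 0 0 0.014 0 0 0.8; 1 0 0 0 0 0 0",
)

```text
clock: 15.32
ee_pos: [497.7, 13.3, 69.4]
eef_rot: [0.999, -0.039, -0.0, -0.0]
wrist_force: [-4.1, -0.5, 12.5]
width: 11.0
```

```bash
python3 s.py
```

```text
yaw of tool y vs gauge -74.39785962051181 F [-4.1 -0.5 12.5] T [-0.005  0.878  0.022] [497.7  13.3  69.4]
```

>>> jog_arm(
  steps="1 0 0 0.014 0 0 0.7; 1 0 0 0.014 0 0 0.7; 1 0 0 0 0 0 0",
)

```text
clock: 15.7
ee_pos: [497.4, 13.5, 68.7]
eef_rot: [0.994, -0.109, -0.001, -0.0]
wrist_force: [-4.6, 0.8, 14.1]
width: 11.0
```

```bash
python3 s.py
```

```text
yaw of tool y vs gauge -82.41309545249868 F [-4.6  0.8 14.1] T [ 0.097  1.139 -0.057] [497.4  13.5  68.7]
```

>>> jog_arm(
  steps="1 0 0 -0.02 0 0 -0.9; 1 0 0 -0.016 0 0 -0.9; 1 0 0 -0.016 0 0 -0.9; 1 0 0 -0.016 0 0 -0.9; 1 0 0 -0.016 0 0 -0.9; 1 0 0 -0.016 0 0 -0.9; 1 0 0 -0.016 0 0 -0.9; 1 0 0 -0.014 0 0 -0.9",
)

```text
clock: 16.7
ee_pos: [497.1, 13.0, 71.4]
eef_rot: [0.968, 0.25, -0.001, -0.0]
wrist_force: [-4.7, -1.1, 9.6]
width: 11.0
```

>>> jog_arm(
  steps="1 0 0 -0.014 0 0 -0.9; 1 0 0 -0.014 0 0 -0.9; 1 0 0 -0.014 0 0 -0.9; 1 0 0 -0.014 0 0 -0.9; 1 0 0 0 0 0 -0.9; 1 0 0 0 0 0 -0.9; 1 0 0 0 0 0 -0.9; 1 0 0 0 0 0 -0.9",
)

```text
clock: 17.7
ee_pos: [497.9, 13.0, 72.6]
eef_rot: [0.818, 0.575, -0.0, 0.0]
wrist_force: [-0.2, -1.5, 5.2]
width: 11.3
```

```bash
python3 s.py
```

```text
yaw of tool y vs gauge 0.2976057846679403 F [-0.2 -1.5  5.2] T [-0.218  0.085 -0.038] [497.9  13.   72.6]
```

>>> jog_arm(
  steps="1 0 0 -0.15 0 0 0; 1 0 0 -0.15 0 0 0; 1 0 0 0 0 0 0",
)

```text
clock: 18.08
ee_pos: [497.1, 13.4, 79.5]
eef_rot: [0.819, 0.573, -0.001, -0.001]
wrist_force: [-0.1, 0.3, -1.0]
width: 11.2
```

>>> jog_arm(
  steps="1 0 0 -0.9 0 0 0; 1 0 0 -1 0 0 0",
)

```text
clock: 18.32
ee_pos: [496.4, 13.5, 126.5]
eef_rot: [0.819, 0.574, -0.001, -0.001]
wrist_force: [0.1, 0.2, -0.9]
width: 11.2
```

```bash
python3 - <<'E'
from h import *
Rt,sz=Rrack(np.radians(-20.1));plan([639,-236,125],Rt,N=13,g=1)
E
```

```text
1 -0.57 0.68 0.00 -0.45 0.00 0.00; 1 -0.57 0.67 0.03 -0.45 0.00 0.00; 1 -0.57 0.67 0.06 -0.45 0.00 0.00; 1 -0.57 0.67 0.09 -0.45 0.00 0.00; 1 -0.57 0.66 0.12 -0.45 0.00 0.00; 1 -0.57 0.66 0.15 -0.45 0.00 0.00; 1 -0.57 0.65 0.18 -0.45 0.00 0.00; 1 -0.57 0.64 0.21 -0.45 0.00 0.00

1 -0.57 0.63 0.24 -0.45 0.00 0.00; 1 -0.57 0.62 0.27 -0.45 0.00 0.00; 1 -0.57 0.61 0.29 -0.45 0.00 0.00; 1 -0.57 0.60 0.32 -0.45 0.00 0.00; 1 -0.57 0.58 0.35 -0.45 0.00 0.00
```

>>> jog_arm(
  steps="1 -0.57 0.68 0.00 -0.45 0 0; 1 -0.57 0.67 0.03 -0.45 0 0; 1 -0.57 0.67 0.06 -0.45 0 0; 1 -0.57 0.67 0.09 -0.45 0 0; 1 -0.57 0.66 0.12 -0.45 0 0; 1 -0.57 0.66 0.15 -0.45 0 0; 1 -0.57 0.65 0.18 -0.45 0 0; 1 -0.57 0.64 0.21 -0.45 0 0",
)

```text
clock: 19.32
ee_pos: [584.9, -140.3, 126.2]
eef_rot: [0.806, 0.564, 0.102, 0.146]
wrist_force: [0.3, 0.4, -1.2]
width: 11.2
```

>>> jog_arm(
  steps="1 -0.57 0.63 0.24 -0.45 0 0; 1 -0.57 0.62 0.27 -0.45 0 0; 1 -0.57 0.61 0.29 -0.45 0 0; 1 -0.57 0.60 0.32 -0.45 0 0; 1 -0.57 0.58 0.35 -0.45 0 0; 1 0 0 0 0 0 0",
)

```text
clock: 20.08
ee_pos: [639.5, -236.3, 125.4]
eef_rot: [0.785, 0.549, 0.164, 0.235]
wrist_force: [0.2, 0.1, -0.8]
width: 11.1
```

```bash
python3 - <<'E'
from h import *
st,im=shot("wrist","w5.png");print(st["q"].round(2))
t=manip.trace("green_tray_in","wrist")
for d in t[:1]:
    m=d["mask"];print(d["bbox"],d["score"],onplane("wrist",np.argwhere(m).mean(0)[::-1],10,st))
Rt,sz=Rrack(np.radians(-20.1));plan([639,-236,62],Rt,g=1)
E
```

```text
[-0.51  0.15  1.97  0.2   0.46 -1.88]
[180.2, 2.5, 414.9, 216.6] 0.97 [ 630.73640921 -238.3671243    10.        ]
1 -0.01 -0.47 0.71 0.02 -0.00 0.00; 1 -0.01 -0.47 0.71 0.02 -0.00 0.00; 1 -0.01 -0.46 0.71 0.02 -0.00 0.00
```

View pics/w5.png

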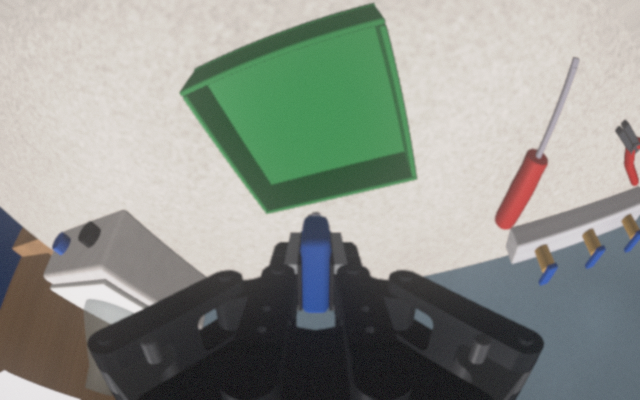

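>>> jog_arm(
  steps="1 -0.03 -0.52 0.68 0 0 0; 1 -0.03 -0.52 0.68 0 0 0; 1 -0.03 -0.5 0.68 0 0 0; 1 0 0 0 0 0 0",
)

```text
clock: 20.68
ee_pos: [633.9, -234.7, 60.1]
eef_rot: [0.785, 0.55, 0.164, 0.233]
wrist_force: [-0.0, 1.1, -1.5]
width: 11.2
```

>>> jog_arm(
  steps="0.2 0 0 0 0 0 0; 0.2 0 0 0 0 0 0; 0.2 0 0 0 0 0 0; 0.2 0 0 -0.8 0 0 0; 0 0 0 -1 0 0 0; -0.5 0 0 -1 0 0 0; -1 0 0 -0.5 0 0 0",
)

```text
clock: 21.55
ee_pos: [593.0, -221.1, 133.4]
eef_rot: [0.784, 0.549, 0.165, 0.237]
wrist_force: [-0.0, 0.3, 0.3]
width: 77.2
```

```bash
python3 - <<'E'
from h import *
st,im=shot("wrist","w6.png");sd=manip.capture("side");cv2.imwrite("pics/sd6.png",sd[:,:,::-1])
print(st["ee_pos"])
for b in blobs(im,blue,(100,0,500,330),60):
    print(b[0],b[1],onplane("wrist",b[0],10,st))
d=manip.trace("green_tray_in","wrist")[0];print(d["bbox"])
for b in blobs(sd,blue,(240,130,390,270),8):print("side",b[0],b[1])
E
```

```text
[ 593.02341285 -221.14808351  133.37531833]
[312.50711939 140.52354874] [301 113  25  52 913] [ 616.31879101 -232.54699176   10.        ]
[204.3, 69.6, 403.2, 242.5]
side [288.43809524 158.65714286] [282 154  13  10 105]
side [341.07142857 246.21938776] [333 238  18  17 196]
```

```bash
python3 - <<'E'
from h import *
Rt,sz=Rrack();print(Rt.round(3).tolist());plan(np.array([544.2,274.7,81.7])+65*sz,Rt,N=23)
E
```

```text
[[-0.189, 0.824, 0.535], [0.982, 0.159, 0.103], [0.0, 0.545, -0.839]]
-1 0.75 -0.35 -0.24 0.00 0.13 -0.20; -1 0.76 -0.34 -0.23 0.00 0.13 -0.20; -1 0.77 -0.32 -0.22 0.00 0.13 -0.20; -1 0.78 -0.31 -0.21 0.00 0.13 -0.20; -1 0.79 -0.29 -0.20 0.00 0.13 -0.20; -1 0.79 -0.28 -0.19 0.00 0.13 -0.20; -1 0.80 -0.26 -0.18 0.00 0.13 -0.20; -1 0.81 -0.25 -0.17 0.00 0.13 -0.20

-1 0.82 -0.23 -0.16 0.00 0.13 -0.20; -1 0.82 -0.21 -0.15 0.00 0.13 -0.20; -1 0.83 -0.20 -0.14 0.00 0.13 -0.20; -1 0.83 -0.18 -0.13 0.00 0.13 -0.20; -1 0.84 -0.17 -0.12 0.00 0.13 -0.20; -1 0.84 -0.15 -0.11 0.00 0.13 -0.20; -1 0.85 -0.13 -0.10 0.00 0.13 -0.20; -1 0.85 -0.12 -0.08 0.00 0.13 -0.20

-1 0.85 -0.10 -0.07 0.00 0.13 -0.20; -1 0.86 -0.08 -0.06 0.00 0.13 -0.20; -1 0.86 -0.07 -0.05 0.00 0.13 -0.20; -1 0.86 -0.05 -0.04 0.00 0.13 -0.20; -1 0.86 -0.03 -0.03 0.00 0.13 -0.20; -1 0.86 -0.02 -0.02 0.00 0.13 -0.20; -1 0.86 0.00 -0.01 0.00 0.13 -0.20
```

>>> jog_arm(
  steps="-1 0.75 -0.35 -0.24 0 0.13 -0.20; -1 0.76 -0.34 -0.23 0 0.13 -0.20; -1 0.77 -0.32 -0.22 0 0.13 -0.20; -1 0.78 -0.31 -0.21 0 0.13 -0.20; -1 0.79 -0.29 -0.20 0 0.13 -0.20; -1 0.79 -0.28 -0.19 0 0.13 -0.20; -1 0.80 -0.26 -0.18 0 0.13 -0.20; -1 0.81 -0.25 -0.17 0 0.13 -0.20",
)

```text
clock: 22.7
ee_pos: [563.3, -49.4, 132.7]
eef_rot: [0.728, 0.623, 0.186, 0.219]
wrist_force: [0.5, -0.0, 0.4]
width: 85.4
```

>>> jog_arm(
  steps="-1 0.82 -0.23 -0.16 0 0.13 -0.20; -1 0.82 -0.21 -0.15 0 0.13 -0.20; -1 0.83 -0.20 -0.14 0 0.13 -0.20; -1 0.83 -0.18 -0.13 0 0.13 -0.20; -1 0.84 -0.17 -0.12 0 0.13 -0.20; -1 0.84 -0.15 -0.11 0 0.13 -0.20; -1 0.85 -0.13 -0.10 0 0.13 -0.20; -1 0.85 -0.12 -0.08 0 0.13 -0.20",
)

```text
clock: 23.7
ee_pos: [532.9, 120.5, 133.9]
eef_rot: [0.665, 0.689, 0.206, 0.2]
wrist_force: [-0.1, -0.9, -0.1]
width: 85.3
```

>>> jog_arm(
  steps="-1 0.85 -0.10 -0.07 0 0.13 -0.20; -1 0.86 -0.08 -0.06 0 0.13 -0.20; -1 0.86 -0.07 -0.05 0 0.13 -0.20; -1 0.86 -0.05 -0.04 0 0.13 -0.20; -1 0.86 -0.03 -0.03 0 0.13 -0.20; -1 0.86 -0.02 -0.02 0 0.13 -0.20; -1 0.86 0 -0.01 0 0.13 -0.20; -1 0 0 0 0 0 0",
)

```text
clock: 24.7
ee_pos: [505.9, 269.0, 134.4]
eef_rot: [0.605, 0.743, 0.221, 0.183]
wrist_force: [-0.2, -0.7, -0.3]
width: 85.3
```

```bash
python3 - <<'E'
from h import *
Rt,sz=Rrack();plan(np.array([544.2,274.7,81.7])+30*sz,Rt,N=2)
E
```

```text
-1 -0.04 0.07 0.71 0.03 -0.02 0.06; -1 -0.03 0.07 0.71 0.03 -0.02 0.06
```

>>> jog_arm(
  steps="-1 -0.04 0.07 0.71 0.03 -0.02 0.06; -1 -0.03 0.07 0.71 0.03 -0.02 0.06; -1 0 0 0 0 0 0",
)

```text
clock: 25.08
ee_pos: [528.4, 269.3, 105.3]
eef_rot: [0.612, 0.739, 0.217, 0.181]
wrist_force: [-0.1, 0.6, 0.6]
width: 84.9
```

```bash
python3 - <<'E'
from h import *
st,im=shot("wrist","w7.png");print(st["ee_pos"])
for b in blobs(im,blue,(200,100,460,330),100):print(b[0],b[1])
Rt,sz=Rrack();X=np.array([544.7,274.8,80.9]);print(proj("wrist",[X+12*sz+18*Rt[:,1],X+12*sz-18*Rt[:,1]],st))
plan(X+1.0*sz,Rt)
cv2.imwrite("pics/w7c.png",cv2.resize(im[130:330,200:460,::-1],None,fx=3,fy=3,interpolation=cv2.INTER_CUBIC))
E
```

```text
[528.41912572 269.34776544 105.29321117]
[320.09699454 244.3545082 ] [ 304  215   32   63 1464]
[[320.82564333 285.52889142]
 [321.21742755 221.36442675]]
-1 0.04 0.01 0.58 -0.01 0.01 -0.01; -1 0.04 0.01 0.58 -0.01 0.01 -0.01
```

View pics/w7c.png

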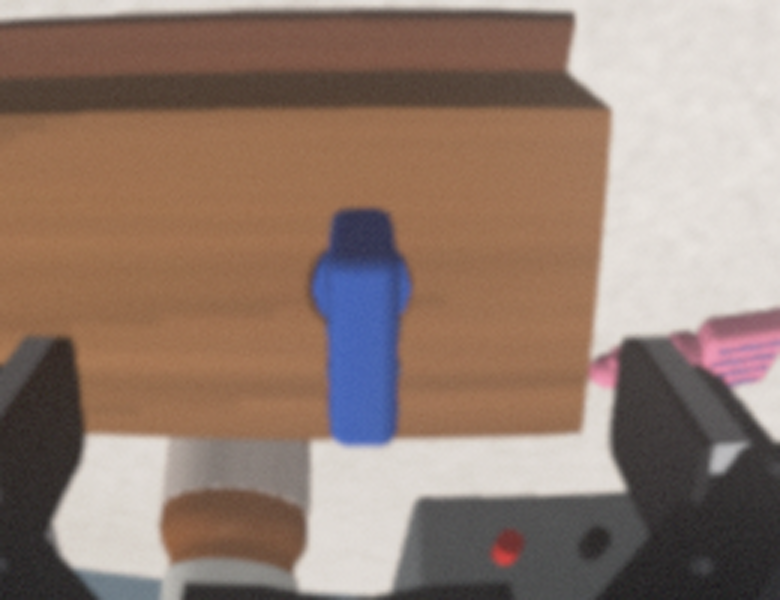

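>>> jog_arm(
  steps="-1 0.04 0.01 0.58 0 0 0; -1 0.04 0.01 0.58 0 0 0; -1 0 0 0 0 0 0; 1 0 0 0 0 0 0; 1 0 0 0 0 0 0; 1 0 0 0 0 0 0; 1 0 0 0 0 0 0; 1 0 0 0 0 0 0",
  newtons=60,
)

```text
clock: 26.12
ee_pos: [544.5, 275.2, 82.7]
eef_rot: [0.611, 0.739, 0.219, 0.181]
wrist_force: [-1.8, -0.3, 3.4]
width: 11.0
```

>>> jog_arm(
  steps="1 0 0 -0.4 0 0 0; 1 0 0 -0.8 0 0 0; 1 0 0 -0.8 0 0 0; 1 0 0 -0.8 0 0 0; 1 0 0 -0.6 0 0 0",
)

```text
clock: 26.75
ee_pos: [498.2, 266.4, 154.6]
eef_rot: [0.611, 0.739, 0.219, 0.181]
wrist_force: [0.7, -0.7, -0.3]
width: 11.0
```

```bash
python3 - <<'E'
from h import *
print(manip.read_state()["width"])
plan([497,13.4,137.7],Rdown(np.radians(-20.1)),g=1)
E
```

```text
10.955396855997028
1 -0.90 -0.18 -0.04 0.51 -0.14 0.48; 1 -0.91 -0.14 -0.02 0.51 -0.14 0.48; 1 -0.92 -0.10 -0.00 0.51 -0.14 0.48; 1 -0.92 -0.05 0.01 0.51 -0.14 0.48; 1 -0.92 -0.01 0.03 0.51 -0.14 0.48; 1 -0.92 0.04 0.04 0.51 -0.14 0.48; 1 -0.92 0.08 0.05 0.51 -0.14 0.48; 1 -0.91 0.13 0.06 0.51 -0.14 0.48

1 -0.90 0.18 0.06 0.51 -0.14 0.48; 1 -0.89 0.22 0.06 0.51 -0.14 0.48; 1 -0.88 0.27 0.06 0.51 -0.14 0.48
```

>>> jog_arm(
  steps="1 -0.90 -0.18 -0.04 0.51 -0.14 0.48; 1 -0.91 -0.14 -0.02 0.51 -0.14 0.48; 1 -0.92 -0.10 0 0.51 -0.14 0.48; 1 -0.92 -0.05 0.01 0.51 -0.14 0.48; 1 -0.92 -0.01 0.03 0.51 -0.14 0.48; 1 -0.92 0.04 0.04 0.51 -0.14 0.48; 1 -0.92 0.08 0.05 0.51 -0.14 0.48; 1 -0.91 0.13 0.06 0.51 -0.14 0.48",
)

```text
clock: 27.75
ee_pos: [497.5, 82.0, 141.2]
eef_rot: [0.775, 0.626, 0.061, 0.049]
wrist_force: [-0.3, 0.6, 0.0]
width: 11.0
```

>>> jog_arm(
  steps="1 -0.90 0.18 0.06 0.51 -0.14 0.48; 1 -0.89 0.22 0.06 0.51 -0.14 0.48; 1 -0.88 0.27 0.06 0.51 -0.14 0.48; 1 0 0 0 0 0 0",
)

```text
clock: 28.25
ee_pos: [497.8, 12.6, 136.6]
eef_rot: [0.821, 0.57, 0.001, -0.001]
wrist_force: [-1.2, 0.0, -0.9]
width: 10.9
```

```bash
python3 - <<'E'
from h import *
st,im=shot("wrist","w8.png");o=cv2.imread("pics/w3.png")[:,:,::-1]
for n,i in(("now",im),("first",o)):
    m=np.zeros(1);b=max(blobs(i,blue,(200,150,460,330),60),key=lambda b:b[1][4]);print(n,b[0],b[1])
    br=lambda I:(I.min(-1)>150)
print(st["ee_pos"]); plan([497.1,13.4,99],Rdown(np.radians(-20.1)),g=1,maxs=.3)
E
```

```text
now [315.02223371 268.09513961] [ 301  233   29   73 1934]
first [315.01047382 274.43840399] [ 300  238   31   75 2005]
[497.8118668   12.64645469 136.58753668]
1 -0.00 -0.00 0.25 -0.00 -0.00 -0.01; 1 -0.00 -0.00 0.25 -0.00 -0.00 -0.01; 1 -0.00 -0.00 0.25 -0.00 -0.00 -0.01; 1 -0.00 -0.00 0.25 -0.00 -0.00 -0.01; 1 -0.00 -0.00 0.25 -0.00 -0.00 -0.01; 1 -0.00 -0.00 0.25 -0.00 -0.00 -0.01
```

>>> jog_arm(
  steps="1 0.02 0.03 0.3 0 0 0.05; 1 0 0 0.3 0 0 0.05; 1 0 0 0.3 0 0 0; 1 0 0 0.3 0 0 0; 1 0 0 0.2 0 0 0; 1 0 0 0 0 0 0",
)

```text
clock: 29.05
ee_pos: [498.1, 14.0, 100.9]
eef_rot: [0.824, 0.567, 0.0, -0.001]
wrist_force: [-0.6, -0.6, -0.1]
width: 10.9
```

>>> jog_arm(
  steps="1 0 0 0.12 0 0 0; 1 0 0 0.12 0 0 0; 1 0 0 0 0 0 0",
)

```text
clock: 29.42
ee_pos: [498.4, 14.0, 95.3]
eef_rot: [0.824, 0.567, 0.001, -0.001]
wrist_force: [-0.1, 0.1, -1.6]
width: 10.7
```

>>> jog_arm(
  steps="1 -0.03 0.02 0.08 0 0 -0.1; 1 0 0 0.12 0 0 0; 1 0 0 0 0 0 0",
)

```text
clock: 29.8
ee_pos: [498.5, 13.1, 90.1]
eef_rot: [0.821, 0.571, 0.001, -0.001]
wrist_force: [1.1, -0.6, -0.7]
width: 11.0
```

>>> jog_arm(
  steps="1 0 0 0.1 0 0 0; 1 0 0 0.1 0 0 0; 1 0 0 0 0 0 0",
)

```text
clock: 30.18
ee_pos: [498.5, 13.1, 85.2]
eef_rot: [0.821, 0.571, 0.001, -0.001]
wrist_force: [-0.4, 0.3, -0.6]
width: 10.8
```

Pin is in the slots with no force. Going on down.

>>> jog_arm(
  steps="1 0 0 0.1 0 0 0; 1 0 0 0.1 0 0 0; 1 0 0 0.06 0 0 0; 1 0 0 0 0 0 0",
)

```text
clock: 30.68
ee_pos: [498.5, 13.1, 78.8]
eef_rot: [0.821, 0.571, 0.001, -0.001]
wrist_force: [-0.5, 0.6, -0.4]
width: 10.8
```

>>> jog_arm(
  steps="1 0 0 0.06 0 0 0; 1 0 0 0.04 0 0 0; 1 0 0 0 0 0 0",
)

```text
clock: 31.05
ee_pos: [498.7, 13.1, 76.4]
eef_rot: [0.821, 0.571, 0.001, -0.001]
wrist_force: [-0.0, 0.5, -0.4]
width: 10.9
```

>>> jog_arm(
  steps="1 0 0 0.04 0 0 0; 1 0 0 0 0 0 0",
)

```text
clock: 31.3
ee_pos: [498.9, 13.1, 76.2]
eef_rot: [0.821, 0.571, 0.001, -0.0]
wrist_force: [-1.7, -0.2, 6.0]
width: 10.8
```

>>> jog_arm(
  steps="1 0 0 0.03 0 0 0; 1 0 0 0 0 0 0",
)

```text
clock: 31.55
ee_pos: [499.0, 13.1, 76.0]
eef_rot: [0.821, 0.571, 0.001, -0.0]
wrist_force: [-4.3, 0.7, 10.6]
width: 10.9
```

>>> jog_arm(
  steps="1 0 0 0 0 0 0.8; 1 0 0 0 0 0 0.8; 1 0 0 0 0 0 0.8; 1 0 0 0 0 0 0.8; 1 0 0 0 0 0 0.8; 1 0 0 0 0 0 0.5; 1 0 0 0 0 0 0",
)

```text
clock: 32.42
ee_pos: [498.1, 12.0, 75.9]
eef_rot: [0.927, 0.374, -0.001, -0.0]
wrist_force: [-8.3, -4.9, 13.8]
width: 10.9
```

```bash
python3 s.py
```

```text
yaw of tool y vs gauge -25.98816035639534 F [-8.3 -4.9 13.8] T [-0.977  1.589  0.117] [498.1  12.   75.9]
```

>>> jog_arm(
  steps="1 0 0 0 0 0 0.5; 1 0 0 0 0 0 0.5; 1 0 0 0 0 0 0",
)

```text
clock: 32.8
ee_pos: [497.8, 11.8, 75.8]
eef_rot: [0.945, 0.327, -0.001, 0.0]
wrist_force: [-8.5, -5.2, 13.9]
width: 10.9
```

```bash
python3 s.py
```

```text
yaw of tool y vs gauge -31.68476076033872 F [-8.5 -5.2 13.9] T [-1.069  1.716  0.363] [497.8  11.8  75.8]
```

>>> jog_arm(
  steps="1 0 0 0 0 0 0; 1 0 0 0 0 0 -0.8; 1 0 0 -0.02 0 0 -0.8; 1 0 0 -0.02 0 0 -0.8; 1 0 0 -0.02 0 0 -0.8; 1 0 0 0 0 0 -0.8; 1 0 0 0 0 0 -0.8; 1 0 0 0 0 0 -0.8",
)

```text
clock: 33.8
ee_pos: [498.8, 13.1, 76.3]
eef_rot: [0.817, 0.576, 0.001, -0.0]
wrist_force: [-0.1, 0.5, 0.5]
width: 10.8
```

```bash
python3 s.py
```

```text
yaw of tool y vs gauge 0.4955818159497696 F [-0.1  0.5  0.5] T [ 0.017  0.032 -0.019] [498.8  13.1  76.3]
```

>>> jog_arm(
  steps="1 0 0 -0.15 0 0 0; 1 0 0 -0.15 0 0 0; 1 0 0 0 0 0 0",
)

```text
clock: 34.17
ee_pos: [499.1, 13.1, 84.3]
eef_rot: [0.818, 0.575, 0.001, -0.0]
wrist_force: [-0.2, 0.1, -0.9]
width: 11.2
```

>>> jog_arm(
  steps="1 0 0 -0.9 0 0 0; 1 0 0 -0.9 0 0 0",
)

```text
clock: 34.42
ee_pos: [498.3, 13.1, 128.9]
eef_rot: [0.818, 0.575, 0.0, -0.001]
wrist_force: [0.0, 0.4, -1.2]
width: 11.3
```

```bash
python3 - <<'E'
from h import *
Rt,sz=Rrack(np.radians(-20.1),.35);plan([442,-213,127],Rt,N=12,g=1)
E
```

```text
1 -0.77 0.08 0.01 -0.29 -0.00 0.00; 1 -0.77 0.08 0.01 -0.29 -0.00 0.00; 1 -0.77 0.08 0.01 -0.29 -0.00 0.00; 1 -0.77 0.08 0.01 -0.29 -0.00 0.00; 1 -0.77 0.08 0.02 -0.29 -0.00 0.00; 1 -0.77 0.08 0.02 -0.29 -0.00 0.00; 1 -0.77 0.08 0.02 -0.29 -0.00 0.00; 1 -0.77 0.08 0.02 -0.29 -0.00 0.00

1 -0.77 0.08 0.02 -0.29 -0.00 0.00; 1 -0.77 0.08 0.03 -0.29 -0.00 0.00; 1 -0.77 0.08 0.03 -0.29 -0.00 0.00; 1 -0.77 0.08 0.03 -0.29 -0.00 0.00
```

>>> jog_arm(
  steps="1 -0.77 0.08 0.01 -0.29 0 0; 1 -0.77 0.08 0.01 -0.29 0 0; 1 -0.77 0.08 0.01 -0.29 0 0; 1 -0.77 0.08 0.01 -0.29 0 0; 1 -0.77 0.08 0.02 -0.29 0 0; 1 -0.77 0.08 0.02 -0.29 0 0; 1 -0.77 0.08 0.02 -0.29 0 0; 1 -0.77 0.08 0.02 -0.29 0 0",
)

```text
clock: 35.42
ee_pos: [460.4, -138.4, 125.7]
eef_rot: [0.813, 0.571, 0.067, 0.094]
wrist_force: [0.4, 0.1, -1.1]
width: 11.4
```

>>> jog_arm(
  steps="1 -0.77 0.08 0.02 -0.29 0 0; 1 -0.77 0.08 0.03 -0.29 0 0; 1 -0.77 0.08 0.03 -0.29 0 0; 1 -0.77 0.08 0.03 -0.29 0 0; 1 0 0 0 0 0 0",
)

```text
clock: 36.05
ee_pos: [442.0, -213.6, 125.1]
eef_rot: [0.807, 0.565, 0.1, 0.141]
wrist_force: [-0.6, -0.0, -0.5]
width: 11.0
```

```bash
python3 - <<'E'
from h import *
st,im=shot("wrist","w9.png");print(st["ee_pos"],st["q"].round(2))
for d in manip.trace("red_tray_in","wrist")[:1]:
    m=d["mask"];print(d["bbox"],d["score"],onplane("wrist",np.argwhere(m).mean(0)[::-1],12,st))
    q=cv2.boxPoints(cv2.minAreaRect(np.argwhere(m)[:,::-1].astype(np.float32)));print(np.mean([onplane("wrist",p,30,st) for p in q],0))
Rt,sz=Rrack(np.radians(-20.1),.35);plan([442,-213,69],Rt,g=1)
E
```

```text
[ 442.02667391 -213.63710491  125.1240959 ] [-0.69 -0.22  2.25  0.16  0.79 -2.  ]
[198.0, 46.1, 418.2, 249.1] 0.58 [ 436.15687521 -212.48975077   12.        ]
[ 441.9524767 -219.185047    30.       ]
1 -0.01 -0.27 0.71 -0.01 -0.01 0.01; 1 -0.01 -0.27 0.71 -0.01 -0.01 0.01; 1 -0.01 -0.27 0.71 -0.01 -0.01 0.01
```

>>> jog_arm(
  steps="1 -0.02 -0.29 0.71 0 0 0; 1 -0.02 -0.29 0.71 0 0 0; 1 -0.02 -0.28 0.71 0 0 0; 1 0 0 0 0 0 0",
)

```text
clock: 36.65
ee_pos: [440.3, -211.7, 67.1]
eef_rot: [0.806, 0.567, 0.1, 0.139]
wrist_force: [-0.1, 0.9, -0.8]
width: 10.9
```

>>> jog_arm(
  steps="0.2 0 0 0 0 0 0; 0.2 0 0 0 0 0 0; 0.2 0 0 0 0 0 0; 0.2 0 0 -0.8 0 0 0; 0.2 0 0 -1 0 0 0; 0 0 0 -1 0 0 0; 0 0 0 0 0 0 0; 0 0 0 0 0 0 0",
)

```text
clock: 37.65
ee_pos: [418.9, -205.4, 134.5]
eef_rot: [0.806, 0.566, 0.1, 0.141]
wrist_force: [-0.3, -0.1, -0.5]
width: 42.6
```

```bash
python3 - <<'E'
from h import *
st,im=shot("wrist","w10.png");sd=manip.capture("side")
for b in blobs(im,blue,(100,0,500,330),60):print(b[0],b[1],onplane("wrist",b[0],10,st))
for b in blobs(sd,blue,(240,130,390,270),8):print("side",b[0],b[1],onplane("side",b[0],10))
cr=lambda I,a:cv2.resize(I[a[1]:a[3],a[0]:a[2],::-1],(390,400),interpolation=cv2.INTER_CUBIC)
cv2.imwrite("pics/fin.png",np.hstack([cr(sd,(235,120,405,290)),cr(im,(180,20,440,290))]))
E
```

```text
[312.24085006 143.00826446] [302 117  24  51 847] [ 416.04937802 -207.19603089   10.        ]
[352.32129964 305.49097473] [344 294  17  23 277] [ 632.15587185 -234.37318583   10.        ]
side [350.54 156.13] [344 152  13   9 100] [ 397.2596418  -228.32004447   10.        ]
side [288.43809524 158.65714286] [282 154  13  10 105] [ 599.53904767 -253.08635597   10.        ]
```

View pics/fin.png

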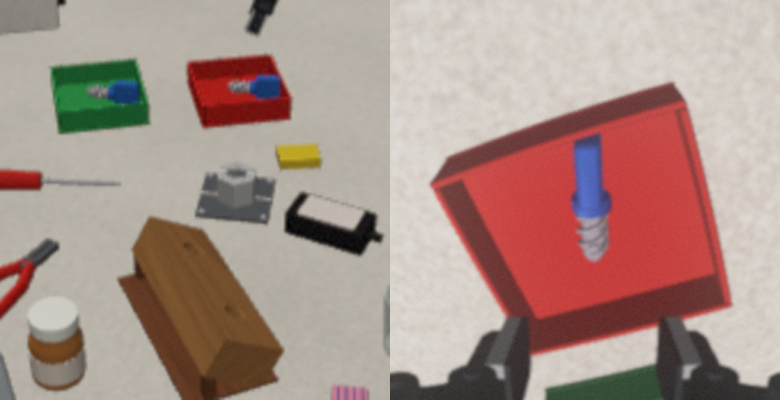

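Both screws lie inside their trays (side view: green tray at about px 283,160, red tray at about px 345,157). The rack is empty and the bystanders are in place. Handing in.

```bash
python3 -c "
from plant import manip
print(manip.hand_in())"
```

```text
the job is handed in; nothing more can be done
None
```

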